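# Camshaft bearing caps back on their own towers

### The arm

A 6-joint arm with a two-finger parallel gripper is mounted at the origin on a cart in front of the work surface, level with it; the furniture and walls round the work are solid. World frame = base frame: x ahead of the robot, y to its left, z up, the work surface at z = 0. Lengths are in m, angles in rad, forces in N, time in s.
With the tool pointing down it reaches from about 0.35 to 0.775 m from the base axis. Payload 7.3 kg.
Tool frame: the origin (TCP) lies at the very end of the fingers, on their centre line; the grasp point (between the pads) lies 19 mm behind it (robot.tcp_to_grasp is the distance from the TCP to the grasp point, in m); z points along the fingers, y is the line along which they close (so a half turn about z gives the same grasp; the last joint's range is limited). The gripper opens to 92 mm and grips with 3 to 60 N. Pads are 19 mm wide; open, the fingers measure 130 mm over their backs; the gripper's body (75 mm by 190 mm) begins 47 mm behind the grasp point.
Start: joints at [1.021, 0.342, 1.524, -0, 1.275, -0.146], TCP at [0.206, 0.483, 0.227] pointing down, gripper open.
Joint ranges: [-2.53, 2.53], [-0.77, 2.02], [0.04, 2.7], [-1, 4.14], [0.28, 2.66], [-3.11, 3.11]. Speed limits (rad/s): [2.57, 2.57, 3.14, 3.14, 3.14, 3.14].

### API

Orientations are given as a rotation vector (axis times angle).
In Python, from cell import robot, imaging, job gives the robot as it stands.
- The arm moves only by the tool drive_tool, never from a script. Its argument "targets" is text: rows parted by semicolons, each of 7 numbers parted by spaces: the finger opening in mm, from 0 to 91.8, then the shift along the tool's x, y, z in mm, then the turn, a rotation vector about the tool's x, y, z in degrees. A call has 1 to 10 rows; each row shifts and turns the commanded pose from where the row before left it, along the tool's axes as they then stand; what a row does not reach is not made up. A row lasts 1/12 s, in which the tool goes at most 41.7 mm and 7.16 degrees, less where a joint would pass 70% of its speed; a pose out of reach is approached as far as the arm can. A call with a gripper value outside its range is refused whole. The fingers move at their own pace and stop on an object; "force" is the grip in N (left out, the last holds). Time passes only in rows, so rows that do not move let the fingers close. It gives the time, the measured TCP pose, the force, the opening and the grip force at its end, in the units of the state.
- robot.get_state(): the state, without advancing time (a new reading comes with each control period).
- imaging.grab_frame(name): name is "scene" or "top" or "wrist"; returns a dict with "image" (420x560x3 uint8, red, green, blue), "mtx" (3x3 intrinsics, pixels), "rvec" (rotation vector, rad) and "tvec" (3), from world to camera coordinates, as OpenCV has them. Camera axes: x right, y down, z forward; pixel columns grow to the right and rows downward; lengths in m; the calibration is good to about 2 mm. The wrist camera is an equidistant fisheye: a pixel r from the principal point sees the ray r / f radians off the axis. A picture is of the moment at which its call begins. There is no depth.
- job.job_done(): hands the job in; it is judged then, once.
The state is a dict: "t": time; "joint_positions": joint angles; "qd": joint speeds; "joint_efforts": joint torques, N m; "tcp_pos": TCP position; "tool_rot": TCP orientation; "contact_force": force on the tool from outside, world axes, zero at the start; "wrist_torque": the same for the moment, N m; "gripper_width": opening from 0.0 (shut) to 1.0 (fully open); "grasp_force": force on a finger pad.
Only numpy, scipy, OpenCV 4.12 (cv2) and the standard library are available. Lean on these libraries where they do the work, as an engineer would, in place of code of your own. Each camera call takes 0.05 s, during which the arm holds its last target. There are 200 camera calls.

### The job

The camshaft is lying in its four bearing towers on the cylinder head, and the four washed bearing caps stand in a row on the wooden board. Put every cap back over the shaft on its own tower, the one with the same footprint as the cap: lower it gently, without dropping it, so that it straddles the shaft and sits flat and square on the tower, in line with it (either way round). Leave all four in place for bolting down.

Things in the scene. Friction and masses are not known exactly. Their poses are not given: they have to be found in the camera images.
- cap_narrow: loose bearing cap, pale aluminium block 46 mm long (own x, across the shaft), 20 wide (own y, along the shaft), 25 high at the ends (29 at the crown), about 60 g, with a half-round bore of radius 12 through its underside along own y. At the start it straddles the board's rod, feet on the plank. Origin: centre of its underside, z up. Grip across the 46 mm: its ends are flat and full height
- cap_medium: loose bearing cap, pale aluminium block 52 mm long (own x, across the shaft), 28 wide (own y, along the shaft), 25 high at the ends (29 at the crown), about 90 g, with a half-round bore of radius 12 through its underside along own y. At the start it straddles the board's rod, feet on the plank. Origin: centre of its underside, z up. Grip across the 52 mm: its ends are flat and full height
- cap_wide: loose bearing cap, pale aluminium block 58 mm long (own x, across the shaft), 36 wide (own y, along the shaft), 25 high at the ends (29 at the crown), about 130 g, with a half-round bore of radius 12 through its underside along own y. At the start it straddles the board's rod, feet on the plank. Origin: centre of its underside, z up. Grip across the 58 mm: its ends are flat and full height
- cap_widest: loose bearing cap, pale aluminium block 64 mm long (own x, across the shaft), 44 wide (own y, along the shaft), 25 high at the ends (29 at the crown), about 180 g, with a half-round bore of radius 12 through its underside along own y. At the start it straddles the board's rod, feet on the plank. Origin: centre of its underside, z up. Grip across the 64 mm: its ends are flat and full height
- tower_narrow: fixed bearing tower, pale aluminium, 46 mm (own x, across the shaft) by 20 (own y, along it); takes the cap of that footprint. Origin: centre of its flat top, on the shaft's axis, 68 mm above the counter; the seated cap's origin lies here too, either way round. The journal (radius 8.5) rises 8.5 above the top; a seated cap has 3.5 mm of play to each side
- tower_medium: fixed bearing tower, pale aluminium, 52 mm (own x, across the shaft) by 28 (own y, along it); takes the cap of that footprint. Origin: centre of its flat top, on the shaft's axis, 68 mm above the counter; the seated cap's origin lies here too, either way round. The journal (radius 8.5) rises 8.5 above the top; a seated cap has 3.5 mm of play to each side
- tower_wide: fixed bearing tower, pale aluminium, 58 mm (own x, across the shaft) by 36 (own y, along it); takes the cap of that footprint. Origin: centre of its flat top, on the shaft's axis, 68 mm above the counter; the seated cap's origin lies here too, either way round. The journal (radius 8.5) rises 8.5 above the top; a seated cap has 3.5 mm of play to each side
- tower_widest: fixed bearing tower, pale aluminium, 64 mm (own x, across the shaft) by 44 (own y, along it); takes the cap of that footprint. Origin: centre of its flat top, on the shaft's axis, 68 mm above the counter; the seated cap's origin lies here too, either way round. The journal (radius 8.5) rises 8.5 above the top; a seated cap has 3.5 mm of play to each side
- head: dark grey cylinder head, fixed, 304 mm long (own y), 108 deep, deck 42 above the counter; camshaft along own y in four towers 72 apart, in any order; a cam lobe (12 wide, reaching up to 15 from the axis) midway between towers; dark belt pulley, diameter 66, at the +y end, top 101 above the counter. Origin: centre of its underside
- cap_board: wooden plank, fixed, 350 mm long (own y), 78 wide, 20 thick, with a steel rod of radius 8 half sunk along its middle; the caps straddle it in a row about 72 apart, in any order; nails on the rod's line between them, 22 above the plank; a valve spring (46 high) stands at its +y end. Origin: centre of its underside
There are look-alikes about, which are no part of the job. What is shaped like the cap_widest but turquoise is not meant.

How it is judged:
At the end, for the whole second after the job is handed in: Each of the four caps rests on the tower of its own footprint: origins within 8 mm horizontally and 3 mm in height, upright within 0.06 rad, its bore along the shaft within 0.25 rad (either way round), released and at rest (horizontal distance between cap_narrow and tower_narrow below 0.008 m and z of cap_narrow in the frame of tower_narrow between -0.003 and 0.003 m and angle between each of cap_narrow, cap_medium, cap_wide, cap_widest's own z axis and vertical below 0.06 rad and angle between the y axis of cap_narrow and the y axis of tower_narrow, either way round below 0.25 rad and linear speed of each of cap_narrow, cap_medium, cap_wide, cap_widest below 0.02 m/s and horizontal distance between cap_medium and tower_medium below 0.008 m and z of cap_medium in the frame of tower_medium between -0.003 and 0.003 m and angle between the y axis of cap_medium and the y axis of tower_medium, either way round below 0.25 rad and horizontal distance between cap_wide and tower_wide below 0.008 m and z of cap_wide in the frame of tower_wide between -0.003 and 0.003 m and angle between the y axis of cap_wide and the y axis of tower_wide, either way round below 0.25 rad and horizontal distance between cap_widest and tower_widest below 0.008 m and z of cap_widest in the frame of tower_widest between -0.003 and 0.003 m and angle between the y axis of cap_widest and the y axis of tower_widest, either way round below 0.25 rad); the robot touches nothing.
It fails at once if the cap narrow is dropped onto its tower (faster than 0.6 m/s within 25 mm of its seat) (distance between cap_narrow and tower_narrow below 0.025 m and linear speed of cap_narrow above 0.6 m/s).
It fails at once if the cap medium is dropped onto its tower (faster than 0.6 m/s within 25 mm of its seat) (distance between cap_medium and tower_medium below 0.025 m and linear speed of cap_medium above 0.6 m/s).
It fails at once if the cap wide is dropped onto its tower (faster than 0.6 m/s within 25 mm of its seat) (distance between cap_wide and tower_wide below 0.025 m and linear speed of cap_wide above 0.6 m/s).
It fails at once if the cap widest is dropped onto its tower (faster than 0.6 m/s within 25 mm of its seat) (distance between cap_widest and tower_widest below 0.025 m and linear speed of cap_widest above 0.6 m/s).
It also fails if it takes over 96 s, if anything falls off the work surface, if the arm or the gripper's body presses on something with over 40 N, if the wrist force passes 120 N, or if a joint passes its speed limit or range.

## Working session

There is one attempt and no reset: what is moved stays moved. The work goes in short steps, Python scripts to look and compute and a tool call to move; the robot and the scene stay as the last step left them, time stands still between calls to the robot, and variables do not carry over. Pictures are saved under pics/ and viewed, at most 14 in all, crops included, and the job is handed in when it is done.

Besides the shell and the picture viewer there is one more tool, called after "Call:" in YAML: its name, and indented under it one key for each argument. drive_tool: Moves the arm, as the interface text tells. Its arguments: {"type":"object","properties":{"targets":{"type":"string"},"force":{"type":"number"}},"required":["targets"]}

```bash
mkdir -p pics; ls
cat > h.py <<'E'
import numpy as np, cv2
from cell import robot, imaging, job
def grab(n,save=None):
    f=imaging.grab_frame(n)
    if save: cv2.imwrite(f'pics/{save}.png',f['image'][:,:,::-1])
    np.savez(f'pics/{save or n}.npz',**f)
    return f
E
python3 - <<'E'
from h import *
for n in('scene','top','wrist'):
    f=grab(n,n+'0'); print(n,f['mtx'].tolist(),f['rvec'],f['tvec'])
s=robot.get_state();print(s)
E
```

```text
pics
scene [[502.77974339739336, 0.0, 272.5507499005291], [0.0, 502.77974339739336, 203.2927697756301], [0.0, 0.0, 1.0]] [ 2.17683655 -0.62268101  0.32991491] [-0.50061857  0.23546766  0.79165155]
top [[398.7552809391336, 0.0, 281.2794181457526], [0.0, 398.7552809391336, 213.32268079484385], [0.0, 0.0, 1.0]] [ 2.15495024 -2.14590149  0.15050837] [0.01414006 0.61441482 0.96300328]
wrist [[325.19226210127806, 0.0, 282.52519178597834], [0.0, 325.19226210127806, 208.0776562458112], [0.0, 0.0, 1.0]] [-2.41926824 -1.59583409 -0.22311466] [-0.52284732 -0.03330671  0.39177788]
{'t': 0.15, 'joint_positions': array([ 1.02101254e+00,  3.42549301e-01,  1.52477712e+00,  1.05202964e-05,
        1.27539057e+00, -1.46024272e-01]), 'qd': array([ 0.00039828, -0.0022526 , -0.00387395,  0.0004366 , -0.00050393,
       -0.00070013]), 'joint_efforts': array([ 1.33297035e-03, -4.31470764e+01, -2.44353354e+01,  7.18794856e-02,
        5.38270595e-02, -1.11303250e-04]), 'tcp_pos': array([0.2060948 , 0.48253773, 0.2262187 ]), 'tool_rot': array([-6.29850600e-01, -3.07740510e+00,  1.65470804e-03]), 'contact_force': array([ 0.55760772, -0.03757984, -0.42952584]), 'wrist_torque': array([ 0.02689404,  0.01950022, -0.00938029]), 'grasp_force': 0.0, 'gripper_width': 0.9999907868741013}
```

View pics/scene0.png

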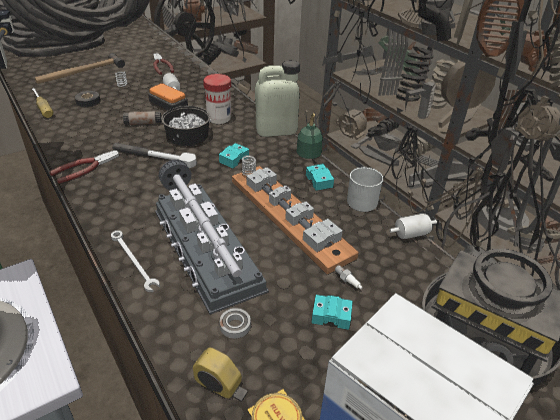

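View pics/top0.png

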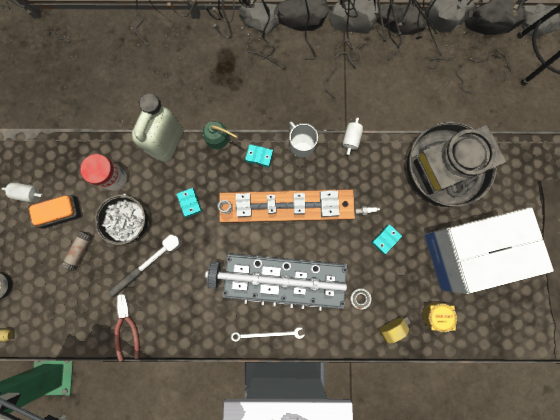

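Scene: the head (towers) at about (210,235) and the board with four grey caps at (262,178), (280,193), (300,211), (322,233). Look-alikes are turquoise caps at scene (234,153), (319,177), (332,311), so not these. In the top view the caps are at (243,205), (271,204), (299,204), (330,204), and the head is at (285,282).

Run:
```python
from h import *
a=cv2.imread('pics/top0.png')[180:320,195:385]; cv2.imwrite('pics/c1.png',cv2.resize(a,None,fx=4.2,fy=4.2,interpolation=cv2.INTER_CUBIC))
a=cv2.imread('pics/scene0.png')[145:315,145:370]; cv2.imwrite('pics/c2.png',cv2.resize(a,None,fx=3.5,fy=3.5,interpolation=cv2.INTER_CUBIC))
```

```text
(no output)
```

View pics/c1.png

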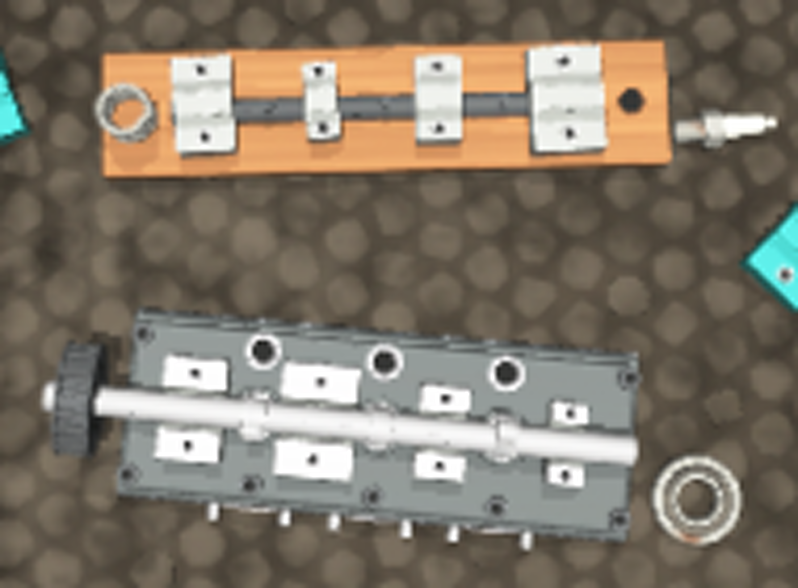

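View pics/c2.png

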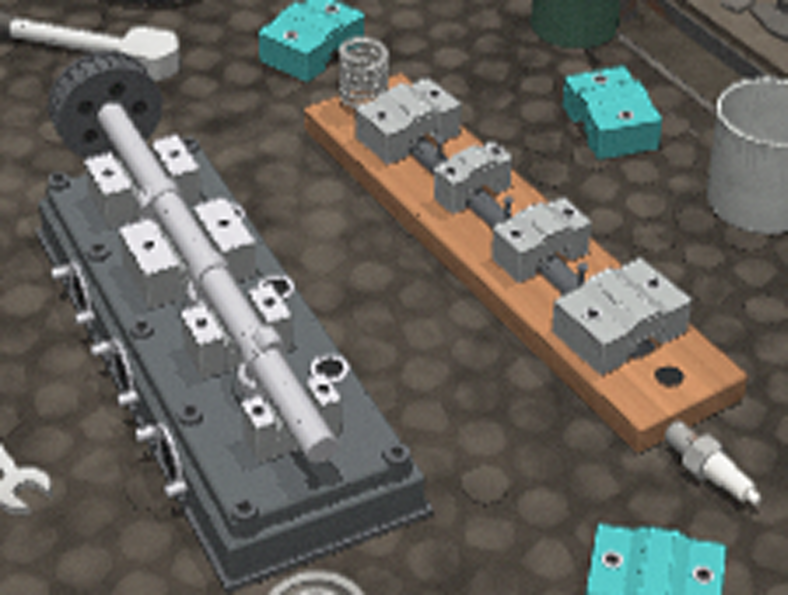

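Top crop, left to right: the caps are wide (203,103), narrow (320,100), medium (438,98) and widest (566,97). The towers are wide (191,408), widest (317,420), medium (442,432) and narrow (568,444). The turquoise block at the right edge is not meant. Next I triangulate the bolt holes from both views.

```bash
cat >> h.py <<'E'
def P(f):
    return np.c_[cv2.Rodrigues(f['rvec'])[0],f['tvec'].reshape(3,1)]
def norm(f,uv):
    return cv2.undistortPoints(np.float64(uv).reshape(-1,1,2),f['mtx'],None).reshape(-1,2)
E
python3 - <<'E'
from h import *
T=np.load('pics/top0.npz');S=np.load('pics/scene0.npz')
n=['cwide','cnarrow','cmedium','cwidest','twide','twidest','tmedium','tnarrow']
t=np.array([(201,70),(205,136),(318,71),(322,129),(437,67),(438,129),(564,61),(569,133),(195,373),(188,444),(321,382),(313,459),(445,399),(440,466),(571,413),(565,475)])
s=np.array([(434,94),(384,116),(495,150),(451,171),(569,212),(517,235),(653,284),(593,314),(174,155),(108,174),(224,224),(148,245),(269,303),(201,323),(323,390),(258,411)])
t=(t+.5)/4.2-.5+[195,180]; s=(s+.5)/3.5-.5+[145,145]
X=cv2.triangulatePoints(P(T),P(S),norm(T,t).T,norm(S,s).T); X=(X[:3]/X[3]).T
for i,k in enumerate(n):
    a,b=X[2*i:2*i+2]; print(k,np.round((a+b)/2*1000,1),'z',np.round([a[2]*1000,b[2]*1000],1),'sep',np.round(np.linalg.norm(a-b)*1000,1),'ang',np.round(np.degrees(np.arctan2(*(a-b)[[1,0]])),1))
m=X.reshape(8,2,3).mean(1)
for g in (m[:4],m[4:]):
    p=np.polyfit(g[:,1],g[:,0],1); print('line slope deg',np.degrees(np.arctan(p[0])),(g[:,0]-np.polyval(p,g[:,1]))*1000, np.linalg.norm(np.diff(g,axis=0),axis=1))
s=robot.get_state();R=cv2.Rodrigues(s['tool_rot'])[0];print(R.round(3))
W=np.load('pics/wrist0.npz');C=P(W)[:,:3];print('cam rel tool',R.T@(-C.T@W['tvec'].ravel()-s['tcp_pos']),(R.T@C.T).round(3))
E
```

```text
cwide [637.  113.8  43.6] z [44.  43.2] sep 39.8 ang 4.7
cnarrow [639.1  43.4  44.5] z [44.8 44.1] sep 34.8 ang 4.9
cmedium [641.  -27.5  43.7] z [44.3 43.2] sep 37.5 ang 1.0
cwidest [ 641.6 -104.9   43.8] z [43.9 43.7] sep 43.8 ang 3.4
twide [455.5 115.3  66. ] z [66.2 65.8] sep 40.4 ang -4.7
twidest [449.2  43.2  66.9] z [66.7 67.2] sep 44.0 ang -5.7
tmedium [442.6 -28.6  67.1] z [66.5 67.7] sep 38.1 ang -4.7
tnarrow [ 436.5 -100.3   67. ] z [67. 67.] sep 34.9 ang -6.2
line slope deg -1.235628254651683 [-0.37871813  0.2183833   0.65182808 -0.49149325] [0.07048878 0.07089658 0.07740599]
line slope deg 5.042312473035113 [-0.00200808  0.06672299 -0.12745752  0.06274261] [0.07238065 0.07207698 0.07199169]
[[-0.92   0.393 -0.001]
 [ 0.393  0.92  -0.001]
 [ 0.    -0.001 -1.   ]]
cam rel tool [ 0.07585292 -0.0012936  -0.15855771] [[-0.001 -0.961 -0.277]
 [ 1.    -0.001 -0.001]
 [ 0.001 -0.277  0.961]]
```

View pics/wrist0.png

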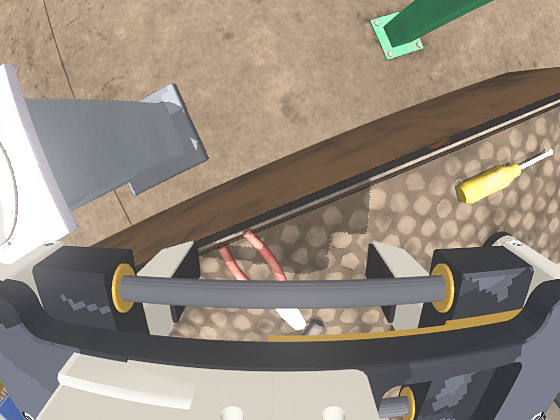

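Heights agree with the text: cap tops about 44 mm, tower tops about 67 mm. All the caps and towers are identified, so I turn the tool first.

Call:
drive_tool:
  targets: "91.8 0 0 0 0 0 7.1;91.8 0 0 0 0 0 7.1;91.8 0 0 0 0 0 7.1;91.8 0 0 0 0 0 7.1;91.8 0 0 0 0 0 7.1;91.8 0 0 0 0 0 7.1;91.8 0 0 0 0 0 7.1;91.8 0 0 0 0 0 7.1;91.8 0 0 0 0 0 7.1;91.8 0 0 0 0 0 0"
  force: 25

```text
t: 0.98
tcp_pos: [0.2062, 0.4827, 0.2265]
tool_rot: [2.168, 2.273, -0.001]
contact_force: [0.7, -0.3, -0.5]
gripper_width: 0.998
grasp_force: 0.0
```

Call:
drive_tool:
  targets: "91.8 -26 27.5 0 0 0 0;91.8 -26 27.5 0 0 0 0;91.8 -26 27.5 0 0 0 0;91.8 -26 27.5 0 0 0 0;91.8 -26 27.5 0 0 0 0;91.8 -26 27.5 0 0 0 0;91.8 -26 27.5 0 0 0 0;91.8 -26 27.5 0 0 0 0;91.8 -26 27.5 0 0 0 0;91.8 -26 27.5 0 0 0 0"

```text
t: 1.82
tcp_pos: [0.4955, 0.2358, 0.2266]
tool_rot: [-2.158, -2.283, 0.0]
contact_force: [-0.5, 0.5, -0.3]
gripper_width: 1.0
grasp_force: 0.0
```

Call:
drive_tool:
  targets: "91.8 -26 27.5 12 0 0 0;91.8 -26 27.5 12 0 0 0;91.8 -26 27.5 12 0 0 0;91.8 -26 27.5 12 0 0 0;91.8 -25 27.5 12 0 0 0;91.8 0 0 0 0 0 0;91.8 0 0 0 0 0 0"

```text
t: 2.4
tcp_pos: [0.6385, 0.1139, 0.1646]
tool_rot: [-2.161, -2.277, 0.004]
contact_force: [0.4, -0.3, -0.5]
gripper_width: 0.997
grasp_force: 0.0
```

Run:
```python
from h import *
f=grab('wrist','w1'); s=robot.get_state(); print(s['tcp_pos'],s['tool_rot'])
T=np.load('pics/top0.npz')
# project predicted cap / tower centres (top height) into fisheye
def proj(f,X):
    c=P(f)@np.r_[X,1]; th=np.arctan2(np.hypot(c[0],c[1]),c[2]); d=c[:2]/np.hypot(*c[:2]); return f['mtx'][[0,1],2]+f['mtx'][0,0]*th*d
for X in [(.637,.1138,.045),(.639,.0434,.045),(.641,-.0275,.045),(.6416,-.1049,.045)]: print(proj(f,X).round(1))
```

```text
[0.63799049 0.1152977  0.16575193] [-2.16042476e+00 -2.27846989e+00  1.90036871e-03]
[283.2 201.4]
[281.4 272.5]
[280. 331.]
[277.4 380.4]
```

View pics/w1.png

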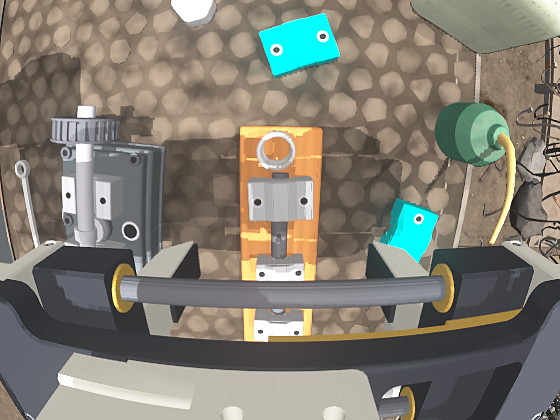

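The wide cap's holes are at (258,202) and (304,201), mid (281,201.5). The prediction was (283,201), so it is within about 1 mm. Descend and grip.

Call:
drive_tool:
  targets: "91.8 -1 -1 34 0 0 0;91.8 0 0 34 0 0 0;91.8 0 0 34 0 0 0;91.8 0 0 25 0 0 0;91.8 0 0 15 0 0 0;91.8 0 0 0 0 0 0;91.8 0 0 0 0 0 0"

```text
t: 3.03
tcp_pos: [0.6368, 0.1159, 0.0253]
tool_rot: [-2.16, -2.281, 0.0]
contact_force: [0.7, -0.8, 0.2]
gripper_width: 0.995
grasp_force: 0.0
```

Call:
drive_tool:
  targets: "50 0 0 0 0 0 0;50 0 0 0 0 0 0;50 0 0 0 0 0 0;50 0 0 0 0 0 0;50 0 0 0 0 0 0;50 0 0 0 0 0 0;50 0 0 0 0 0 0;50 0 0 0 0 0 0"
  force: 25

```text
t: 3.7
tcp_pos: [0.6374, 0.1146, 0.0252]
tool_rot: [-2.163, -2.278, -0.0]
contact_force: [-2.2, 0.5, 6.1]
gripper_width: 0.626
grasp_force: 24.9
```

Call:
drive_tool:
  targets: "50 0 0 -10 0 0 0;50 0 0 -25 0 0 0;50 0 0 -35 0 0 0;50 0 0 -35 0 0 4;50 0 0 -35 0 0 4;50 0 0 0 0 0 0;50 0 0 0 0 0 0"

```text
t: 4.28
tcp_pos: [0.6386, 0.1147, 0.1675]
tool_rot: [2.314, 2.12, 0.007]
contact_force: [0.7, -0.4, -2.3]
gripper_width: 0.635
grasp_force: 24.9
```

Call:
drive_tool:
  targets: "50 -2.5 -20 0 0 0 0;50 -2.5 -30 0 0 0 0;50 -2.5 -32 0 0 0 0;50 -2.5 -32 0 0 0 0;50 -2.5 -32 0 0 0 0;50 -2 -25 0 0 0 0;50 -1 -10 0 0 0 0;50 0 0 0 0 0 0;50 0 0 0 0 0 0"

```text
t: 5.03
tcp_pos: [0.4553, 0.115, 0.164]
tool_rot: [-2.316, -2.122, 0.002]
contact_force: [-0.1, -0.0, -0.8]
gripper_width: 0.63
grasp_force: 24.9
```

```bash
cat >> h.py <<'E'
def proj(f,X):
    c=P(f)@np.r_[X,1]; th=np.arctan2(np.hypot(c[0],c[1]),c[2]); d=c[:2]/np.hypot(*c[:2]); return f['mtx'][[0,1],2]+f['mtx'][0,0]*th*d
E
python3 - <<'E'
from h import *
f=grab('wrist','w2'); s=robot.get_state(); print(s['tcp_pos'],s['tool_rot'],s['gripper_width'],s['grasp_force'])
for X in [(.4555,.1153,.068),(.4492,.0432,.068)]: print(proj(f,X).round(1))
E
```

```text
[0.45608617 0.11499432 0.16412195] [-2.31630493e+00 -2.12187311e+00  6.16371197e-04] 0.6305474769437176 24.919478595256805
[284.9 208.1]
[284.8 285.9]
```

View pics/w2.png

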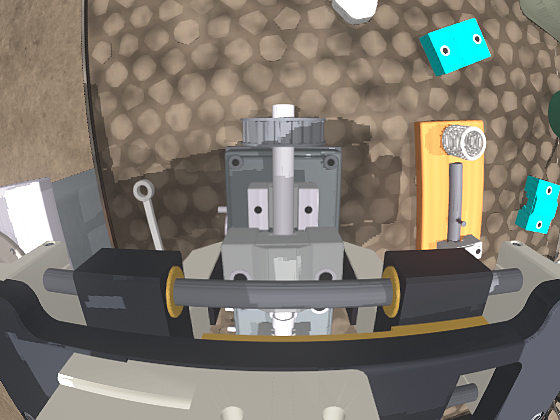

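The held cap is square in the gripper (holes (240,278) and (326,278), mid 283). The tower holes are at (258,210) and (308,210), mid 283, so they are in line. Lowering.

Call:
drive_tool:
  targets: "50 0 0 20 0 0 0;50 0 0 25 0 0 0;50 0 0 15 0 0 0;50 0 0 10 0 0 0;50 0 0 8 0 0 0;50 0 0 6 0 0 0;50 0 0 3 0 0 0;50 0 0 0 0 0 0;50 0 0 0 0 0 0"

```text
t: 5.83
tcp_pos: [0.4562, 0.1151, 0.078]
tool_rot: [2.317, 2.122, 0.001]
contact_force: [-0.6, 0.2, -2.1]
gripper_width: 0.627
grasp_force: 24.9
```

Call:
drive_tool:
  targets: "50 0 0 1 0 0 0;50 0 0 1 0 0 0;50 0 0 0 0 0 0;50 0 0 0 0 0 0"

```text
t: 6.17
tcp_pos: [0.4558, 0.1151, 0.076]
tool_rot: [2.317, 2.122, 0.001]
contact_force: [-0.0, -0.7, -1.7]
gripper_width: 0.63
grasp_force: 24.9
```

Call:
drive_tool:
  targets: "50 0 0 1 0 0 0;50 0 0 1 0 0 0;50 0 0 0 0 0 0;50 0 0 0 0 0 0"

```text
t: 6.5
tcp_pos: [0.4557, 0.1151, 0.0737]
tool_rot: [-2.317, -2.122, 0.0]
contact_force: [0.6, 0.2, -1.4]
gripper_width: 0.63
grasp_force: 24.9
```

Call:
drive_tool:
  targets: "50 0 0 1 0 0 0;50 0 0 0.5 0 0 0;50 0 0 0 0 0 0;50 0 0 0 0 0 0"

```text
t: 6.83
tcp_pos: [0.4559, 0.1151, 0.0732]
tool_rot: [2.317, 2.122, 0.001]
contact_force: [-2.4, -0.2, 9.1]
gripper_width: 0.629
grasp_force: 24.9
```

Call:
drive_tool:
  targets: "91.8 0 0 0 0 0 0;91.8 0 0 0 0 0 0;91.8 0 0 0 0 0 0;91.8 0 0 0 0 0 0;91.8 0 0 0 0 0 0;91.8 0 0 -5 0 0 0;91.8 0 0 -20 0 0 0;91.8 0 0 -35 0 0 -4;91.8 0 0 -30 0 0 -4;91.8 0 0 0 0 0 0"

```text
t: 7.67
tcp_pos: [0.4589, 0.1154, 0.1678]
tool_rot: [2.154, 2.277, 0.012]
contact_force: [1.5, -0.4, 0.4]
gripper_width: 0.997
grasp_force: 0.0
```

Call:
drive_tool:
  targets: "91.8 -13.5 30 0 0 0 0;91.8 -13.5 30 0 0 0 0;91.8 -13.5 30 0 0 0 0;91.8 -13.5 30 0 0 0 0;91.8 -13.5 30 0 0 0 0;91.8 -13.5 29 0 0 0 0;91.8 0 0 0 0 0 0;91.8 0 0 0 0 0 0"

```text
t: 8.33
tcp_pos: [0.6392, 0.0426, 0.1609]
tool_rot: [-2.164, -2.275, 0.001]
contact_force: [0.8, -0.3, -0.4]
gripper_width: 1.0
grasp_force: 0.0
```

Run:
```python
from h import *
f=grab('wrist','w3'); s=robot.get_state(); print(s['tcp_pos'],s['tool_rot'])
t=grab('top','t3')
print(proj(f,(.6391,.0434,.045)).round(1))
a=cv2.resize(f['image'][140:300,180:390,::-1],None,fx=2,fy=2,interpolation=cv2.INTER_CUBIC)
b=cv2.resize(t['image'][190:310,205:365,::-1],(420,320),interpolation=cv2.INTER_CUBIC)
cv2.imwrite('pics/m3.png',np.vstack([a,b])[:600])
```

```text
[0.63817055 0.04329062 0.16126958] [-2.16317479e+00 -2.27599015e+00  1.64814699e-03]
[284.6 201.5]
```

View pics/m3.png

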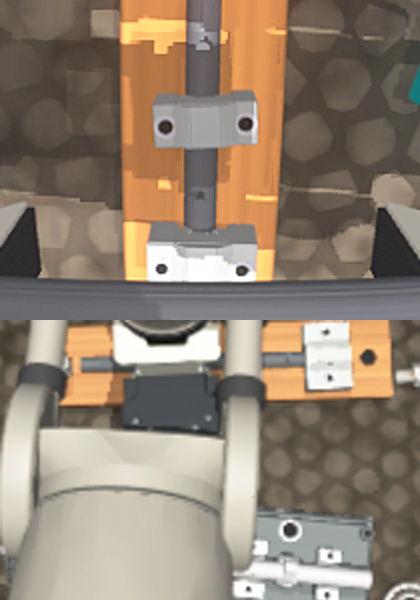

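The narrow cap's holes are at (263,203.5) and (302.5,202), centred, and the cap is turned about 2° more than the tool. Descend.

Call:
drive_tool:
  targets: "91.8 0 0 33 0 0 -2;91.8 0 0 34 0 0 0;91.8 0 0 34 0 0 0;91.8 0 0 22 0 0 0;91.8 0 0 13 0 0 0;91.8 0 0 0 0 0 0;91.8 0 0 0 0 0 0"

```text
t: 9.02
tcp_pos: [0.6378, 0.0441, 0.0265]
tool_rot: [-2.122, -2.316, 0.001]
contact_force: [0.2, -1.2, 0.4]
gripper_width: 1.0
grasp_force: 0.0
```

Call:
drive_tool:
  targets: "40 0 0 0 0 0 0;40 0 0 0 0 0 0;40 0 0 0 0 0 0;40 0 0 0 0 0 0;40 0 0 0 0 0 0;40 0 0 0 0 0 0;40 0 0 0 0 0 0;40 0 0 0 0 0 0;40 0 0 0 0 0 0"
  force: 20

```text
t: 9.77
tcp_pos: [0.6387, 0.0434, 0.0263]
tool_rot: [2.123, 2.315, 0.0]
contact_force: [0.2, -0.1, 0.8]
gripper_width: 0.497
grasp_force: 20.0
```

Call:
drive_tool:
  targets: "40 0 0 -10 0 0 0;40 0 0 -25 0 0 0;40 0 0 -35 0 0 0;40 0 0 -35 0 0 5;40 0 0 -35 0 0 5;40 0 0 0 0 0 0;40 0 0 0 0 0 0"

```text
t: 10.35
tcp_pos: [0.6399, 0.0434, 0.1695]
tool_rot: [2.313, 2.119, 0.007]
contact_force: [-0.1, -0.1, -1.1]
gripper_width: 0.498
grasp_force: 20.0
```

Call:
drive_tool:
  targets: "40 -16 -18.5 0 0 0 0;40 -21 -25 0 0 0 0;40 -21 -25 0 0 0 0;40 -21 -25 0 0 0 0;40 -21 -25 0 0 0 0;40 -21 -25 0 0 0 0;40 -21 -25 0 0 0 0;40 -19 -20 0 0 0 0;40 0 0 0 0 0 0;40 0 0 0 0 0 0"

```text
t: 11.18
tcp_pos: [0.4355, -0.1008, 0.1656]
tool_rot: [-2.318, -2.118, 0.001]
contact_force: [0.2, -0.0, -0.4]
gripper_width: 0.501
grasp_force: 20.0
```

Run:
```python
from h import *
f=grab('wrist','w4'); s=robot.get_state(); print(s['tcp_pos'],s['tool_rot'])
print(proj(f,(.4365,-.1003,.068)).round(1))
cv2.imwrite('pics/m4.png',cv2.resize(f['image'][100:320,150:420,::-1],None,fx=2.5,fy=2.5,interpolation=cv2.INTER_CUBIC))
```

```text
[ 0.43650062 -0.10042362  0.16576466] [-2.31696225e+00 -2.12013027e+00  7.30517454e-06]
[285.8 207.4]
```

View pics/m4.png

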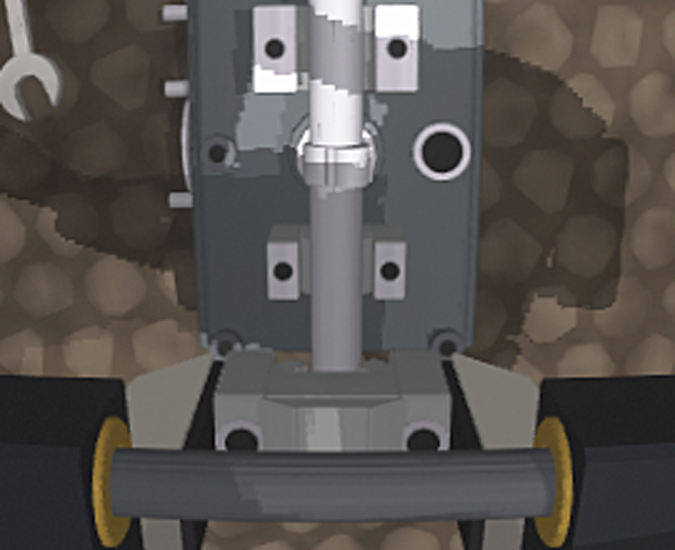

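Tower mid is column 336.5 and the held cap 332.5 (crop ×2.5), so I shift +1 mm and lower.

Call:
drive_tool:
  targets: "40 0 1 20 0 0 0;40 0 0 26 0 0 0;40 0 0 16 0 0 0;40 0 0 10 0 0 0;40 0 0 8 0 0 0;40 0 0 6 0 0 0;40 0 0 3 0 0 0;40 0 0 0 0 0 0;40 0 0 0 0 0 0"

```text
t: 11.98
tcp_pos: [0.4382, -0.1005, 0.0775]
tool_rot: [2.316, 2.122, 0.001]
contact_force: [0.5, 0.2, -0.9]
gripper_width: 0.495
grasp_force: 20.0
```

Call:
drive_tool:
  targets: "40 0 0 1 0 0 0;40 0 0 0.7 0 0 0;40 0 0 0 0 0 0;40 0 0 0 0 0 0"

```text
t: 12.32
tcp_pos: [0.4379, -0.1006, 0.0758]
tool_rot: [2.317, 2.121, 0.001]
contact_force: [0.2, 0.7, 0.5]
gripper_width: 0.5
grasp_force: 20.0
```

Call:
drive_tool:
  targets: "40 0 0 1 0 0 0;40 0 0 0.6 0 0 0;40 0 0 0 0 0 0;40 0 0 0 0 0 0"

```text
t: 12.65
tcp_pos: [0.4378, -0.1006, 0.0742]
tool_rot: [2.317, 2.121, 0.0]
contact_force: [0.3, 0.4, 4.8]
gripper_width: 0.497
grasp_force: 20.0
```

Call:
drive_tool:
  targets: "91.8 0 0 0 0 0 0;91.8 0 0 0 0 0 0;91.8 0 0 0 0 0 0;91.8 0 0 0 0 0 0;91.8 0 0 0 0 0 0;91.8 0 0 -5 0 0 0;91.8 0 0 -20 0 0 0;91.8 0 0 -35 0 0 -3;91.8 0 0 -30 0 0 -3;91.8 0 0 0 0 0 0"

```text
t: 13.48
tcp_pos: [0.4407, -0.1016, 0.1694]
tool_rot: [2.193, 2.236, 0.006]
contact_force: [-0.1, -0.0, 0.8]
gripper_width: 0.998
grasp_force: 0.0
```

Call:
drive_tool:
  targets: "91.8 10 29 0 0 0 0;91.8 10 29 0 0 0 0;91.8 10 29 0 0 0 0;91.8 10 29 0 0 0 0;91.8 10 29 0 0 0 0;91.8 10 29 0 0 0 0;91.8 9.5 29 0 0 0 0;91.8 0 0 0 0 0 0;91.8 0 0 0 0 0 0"

```text
t: 14.23
tcp_pos: [0.6399, -0.027, 0.1627]
tool_rot: [-2.201, -2.24, 0.001]
contact_force: [0.0, -0.6, -0.6]
gripper_width: 0.997
grasp_force: 0.0
```

Run:
```python
from h import *
f=grab('wrist','w5'); s=robot.get_state(); print(s['tcp_pos'],s['tool_rot'])
print(proj(f,(.641,-.0275,.045)).round(1))
cv2.imwrite('pics/m5.png',cv2.resize(f['image'][100:320,150:420,::-1],None,fx=2.5,fy=2.5,interpolation=cv2.INTER_CUBIC))
```

```text
[ 0.63897742 -0.02738678  0.16302597] [-2.20118692e+00 -2.23949408e+00  1.83383210e-03]
[285.9 202.5]
```

View pics/m5.png

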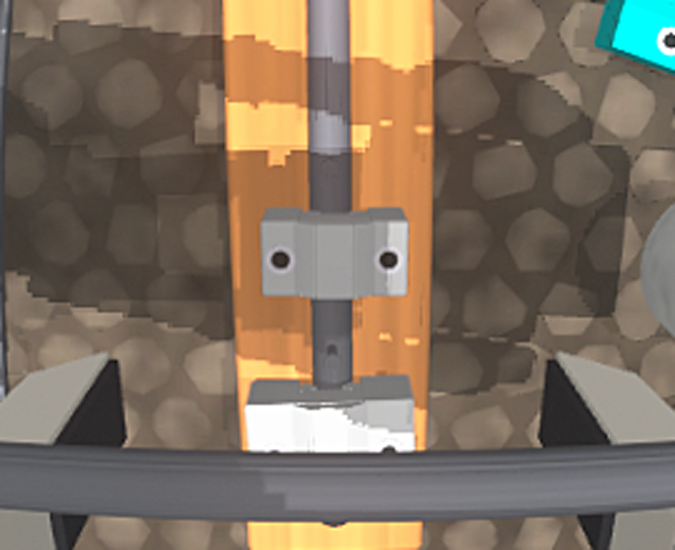

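The medium cap's holes are at (281,260) and (389,260), square and centred. Descend.

Call:
drive_tool:
  targets: "91.8 0 0.5 34 0 0 0;91.8 0 0 34 0 0 0;91.8 0 0 34 0 0 0;91.8 0 0 22 0 0 0;91.8 0 0 13 0 0 0;91.8 0 0 0 0 0 0;91.8 0 0 0 0 0 0"

```text
t: 14.87
tcp_pos: [0.6391, -0.0281, 0.027]
tool_rot: [-2.203, -2.238, 0.001]
contact_force: [0.0, -0.0, 0.2]
gripper_width: 1.001
grasp_force: 0.0
```

Call:
drive_tool:
  targets: "46 0 0 0 0 0 0;46 0 0 0 0 0 0;46 0 0 0 0 0 0;46 0 0 0 0 0 0;46 0 0 0 0 0 0;46 0 0 0 0 0 0;46 0 0 0 0 0 0;46 0 0 0 0 0 0;46 0 0 0 0 0 0"

```text
t: 15.62
tcp_pos: [0.6402, -0.0276, 0.0271]
tool_rot: [2.202, 2.24, 0.0]
contact_force: [-0.6, 0.6, 1.7]
gripper_width: 0.56
grasp_force: 20.0
```

Call:
drive_tool:
  targets: "46 0 0 -10 0 0 0;46 0 0 -25 0 0 0;46 0 0 -35 0 0 0;46 0 0 -35 0 0 3;46 0 0 -35 0 0 3;46 0 0 0 0 0 0;46 0 0 0 0 0 0"

```text
t: 16.2
tcp_pos: [0.6412, -0.0277, 0.1701]
tool_rot: [2.313, 2.119, 0.006]
contact_force: [0.4, 0.1, -0.8]
gripper_width: 0.565
grasp_force: 20.0
```

Call:
drive_tool:
  targets: "46 -2 -20 0 0 0 0;46 -3 -30 0 0 0 0;46 -3 -32 0 0 0 0;46 -3 -32 0 0 0 0;46 -3 -32 0 0 0 0;46 -3 -32 0 0 0 0;46 -1.3 -18 0 0 0 0;46 0 0 0 0 0 0;46 0 0 0 0 0 0"

```text
t: 16.95
tcp_pos: [0.4423, -0.0285, 0.1664]
tool_rot: [-2.316, -2.121, 0.001]
contact_force: [-0.1, -0.1, -1.2]
gripper_width: 0.564
grasp_force: 20.0
```

Run:
```python
from h import *
f=grab('wrist','w6'); s=robot.get_state(); print(s['tcp_pos'],s['tool_rot'])
print(proj(f,(.4426,-.0286,.068)).round(1))
cv2.imwrite('pics/m6.png',cv2.resize(f['image'][100:320,150:420,::-1],None,fx=2.5,fy=2.5,interpolation=cv2.INTER_CUBIC))
```

```text
[ 0.44341544 -0.02864574  0.16659866] [-2.31664145e+00 -2.12155695e+00  9.31615520e-07]
[284.9 207.8]
```

View pics/m6.png

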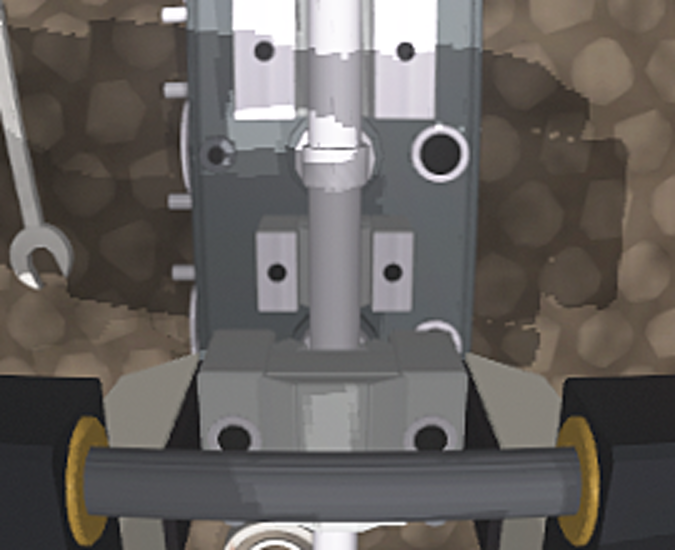

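Tower mid is 335 and cap mid 332.5, so I nudge +0.5 mm and lower.

Call:
drive_tool:
  targets: "46 0 0.5 20 0 0 0;46 0 0 26 0 0 0;46 0 0 16 0 0 0;46 0 0 10 0 0 0;46 0 0 8 0 0 0;46 0 0 6 0 0 0;46 0 0 3 0 0 0;46 0 0 0 0 0 0;46 0 0 0 0 0 0"

```text
t: 17.75
tcp_pos: [0.4442, -0.0287, 0.0782]
tool_rot: [2.316, 2.122, 0.001]
contact_force: [-0.9, 0.2, -0.4]
gripper_width: 0.569
grasp_force: 20.0
```

Call:
drive_tool:
  targets: "46 0 0 1 0 0 0;46 0 0 1 0 0 0;46 0 0 0.7 0 0 0;46 0 0 0 0 0 0;46 0 0 0 0 0 0"

```text
t: 18.17
tcp_pos: [0.4438, -0.0287, 0.0754]
tool_rot: [2.317, 2.122, 0.0]
contact_force: [1.0, -0.2, -0.7]
gripper_width: 0.562
grasp_force: 20.0
```

Call:
drive_tool:
  targets: "46 0 0 0.7 0 0 0;46 0 0 0.3 0 0 0;46 0 0 0 0 0 0;46 0 0 0 0 0 0"

```text
t: 18.5
tcp_pos: [0.4438, -0.0287, 0.075]
tool_rot: [2.316, 2.121, 0.001]
contact_force: [-2.3, 0.5, 9.0]
gripper_width: 0.562
grasp_force: 20.0
```

Call:
drive_tool:
  targets: "91.8 0 0 0 0 0 0;91.8 0 0 0 0 0 0;91.8 0 0 0 0 0 0;91.8 0 0 0 0 0 0;91.8 0 0 0 0 0 0;91.8 0 0 -5 0 0 0;91.8 0 0 -20 0 0 0;91.8 0 0 -35 0 0 -3.5;91.8 0 0 -30 0 0 -3.5;91.8 0 0 0 0 0 0"

```text
t: 19.33
tcp_pos: [0.4467, -0.0293, 0.1696]
tool_rot: [2.174, 2.256, 0.008]
contact_force: [0.4, -0.0, -0.7]
gripper_width: 1.001
grasp_force: 0.0
```

Call:
drive_tool:
  targets: "91.8 -12 28 0 0 0 0;91.8 -12 28 0 0 0 0;91.8 -12 28 0 0 0 0;91.8 -12 28 0 0 0 0;91.8 -12 28 0 0 0 0;91.8 -12 28 0 0 0 0;91.8 -11 27 0 0 0 0;91.8 0 0 0 0 0 0;91.8 0 0 0 0 0 0"

```text
t: 20.08
tcp_pos: [0.6416, -0.1052, 0.1628]
tool_rot: [-2.183, -2.257, 0.001]
contact_force: [-0.8, -0.1, -0.0]
gripper_width: 1.005
grasp_force: 0.0
```

Run:
```python
from h import *
f=grab('wrist','w7'); s=robot.get_state(); print(s['tcp_pos'],s['tool_rot'])
print(proj(f,(.6416,-.1049,.045)).round(1))
cv2.imwrite('pics/m7.png',cv2.resize(f['image'][100:320,150:420,::-1],None,fx=2.5,fy=2.5,interpolation=cv2.INTER_CUBIC))
```

```text
[ 0.64072231 -0.1046824   0.16323837] [-2.18206059e+00 -2.25737700e+00  1.36512339e-03]
[284.7 201.5]
```

View pics/m7.png

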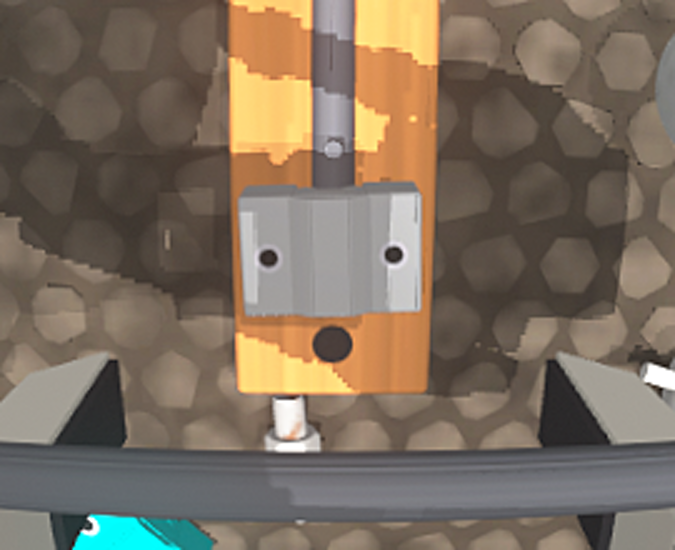

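The widest cap's holes are at (268,258) and (394,254): centred, and turned about 1.8° more than the tool. Descend.

Call:
drive_tool:
  targets: "91.8 0 0 34 0 0 -1.8;91.8 0 0 34 0 0 0;91.8 0 0 34 0 0 0;91.8 0 0 22 0 0 0;91.8 0 0 13 0 0 0;91.8 0 0 0 0 0 0;91.8 0 0 0 0 0 0"

```text
t: 20.72
tcp_pos: [0.6413, -0.1046, 0.028]
tool_rot: [2.147, 2.293, 0.0]
contact_force: [-0.5, 1.0, -0.3]
gripper_width: 1.001
grasp_force: 0.0
```

Call:
drive_tool:
  targets: "58 0 0 0 0 0 0;58 0 0 0 0 0 0;58 0 0 0 0 0 0;58 0 0 0 0 0 0;58 0 0 0 0 0 0;58 0 0 0 0 0 0;58 0 0 0 0 0 0;58 0 0 0 0 0 0"
  force: 30

```text
t: 21.38
tcp_pos: [0.6417, -0.105, 0.028]
tool_rot: [2.147, 2.293, 0.001]
contact_force: [-1.3, 0.1, 5.5]
gripper_width: 0.695
grasp_force: 30.0
```

Call:
drive_tool:
  targets: "58 0 0 -10 0 0 0;58 0 0 -25 0 0 0;58 0 0 -35 0 0 0;58 0 0 -35 0 0 4.4;58 0 0 -35 0 0 4.4;58 0 0 0 0 0 0;58 0 0 0 0 0 0"

```text
t: 21.97
tcp_pos: [0.6425, -0.1052, 0.17]
tool_rot: [2.313, 2.119, 0.004]
contact_force: [0.2, -0.6, -1.5]
gripper_width: 0.695
grasp_force: 30.0
```

Call:
drive_tool:
  targets: "58 12 -20 0 0 0 0;58 17 -27 0 0 0 0;58 17 -27 0 0 0 0;58 17 -27 0 0 0 0;58 17 -27 0 0 0 0;58 17 -27 0 0 0 0;58 17 -27 0 0 0 0;58 17 -22 0 0 0 0;58 0 0 0 0 0 0;58 0 0 0 0 0 0"

```text
t: 22.8
tcp_pos: [0.4482, 0.0442, 0.1663]
tool_rot: [-2.313, -2.123, 0.003]
contact_force: [-0.7, -0.6, -1.5]
gripper_width: 0.694
grasp_force: 30.0
```

Run:
```python
from h import *
f=grab('wrist','w8'); s=robot.get_state(); print(s['tcp_pos'],s['tool_rot'])
print(proj(f,(.4492,.0432,.068)).round(1))
cv2.imwrite('pics/m8.png',cv2.resize(f['image'][100:320,150:420,::-1],None,fx=2.5,fy=2.5,interpolation=cv2.INTER_CUBIC))
```

```text
[0.44938041 0.04358113 0.16649584] [-2.31473047e+00 -2.12287598e+00  1.47421244e-03]
[286.1 208.8]
```

View pics/m8.png

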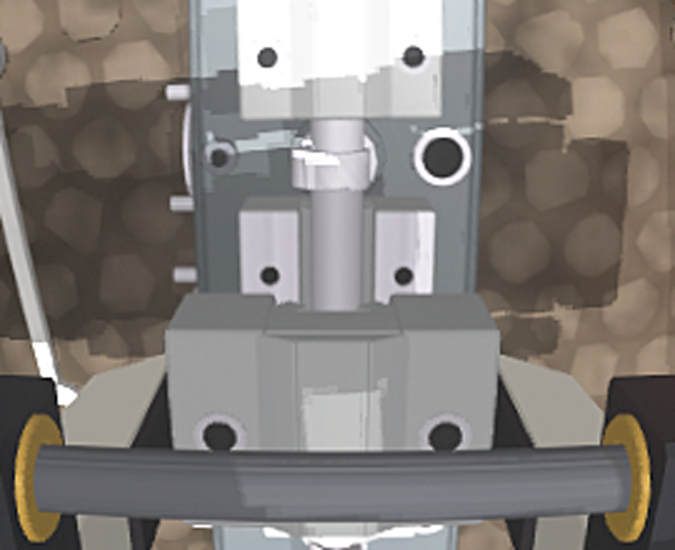

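Tower mid is 336.5 and cap mid 332.5, so +1 mm. The wide cap is visible, seated, at the top of the crop. Lowering.

Call:
drive_tool:
  targets: "58 -0.5 1 20 0 0 0;58 0 0 26 0 0 0;58 0 0 16 0 0 0;58 0 0 10 0 0 0;58 0 0 8 0 0 0;58 0 0 5 0 0 0;58 0 0 2 0 0 0;58 0 0 0 0 0 0;58 0 0 0 0 0 0"

```text
t: 23.6
tcp_pos: [0.4512, 0.0428, 0.0805]
tool_rot: [2.317, 2.121, 0.001]
contact_force: [0.7, -0.5, -0.9]
gripper_width: 0.695
grasp_force: 30.0
```

Call:
drive_tool:
  targets: "58 0 0 1 0 0 0;58 0 0 1 0 0 0;58 0 0 0.7 0 0 0;58 0 0 0 0 0 0;58 0 0 0 0 0 0"

```text
t: 24.02
tcp_pos: [0.4507, 0.0429, 0.0776]
tool_rot: [2.317, 2.122, 0.0]
contact_force: [-0.7, 0.9, -0.5]
gripper_width: 0.693
grasp_force: 30.0
```

Call:
drive_tool:
  targets: "58 0 0 1 0 0 0;58 0 0 0.7 0 0 0;58 0 0 0.3 0 0 0;58 0 0 0 0 0 0;58 0 0 0 0 0 0"

```text
t: 24.43
tcp_pos: [0.4508, 0.0429, 0.076]
tool_rot: [2.317, 2.122, 0.001]
contact_force: [-2.5, 0.5, 6.1]
gripper_width: 0.694
grasp_force: 30.0
```

Contact at the expected height. Release, rise and move well clear so the cameras can see.

Call:
drive_tool:
  targets: "91.8 0 0 0 0 0 0;91.8 0 0 0 0 0 0;91.8 0 0 0 0 0 0;91.8 0 0 0 0 0 0;91.8 0 0 0 0 0 0;91.8 0 0 -5 0 0 0;91.8 0 0 -20 0 0 0;91.8 0 0 -35 0 0 0;91.8 0 0 -35 0 0 0;91.8 0 0 -20 0 0 0"

```text
t: 25.27
tcp_pos: [0.4518, 0.0429, 0.1942]
tool_rot: [2.315, 2.12, 0.005]
contact_force: [1.0, 0.0, 0.7]
gripper_width: 0.998
grasp_force: 0.0
```

Call:
drive_tool:
  targets: "91.8 25 0 0 0 0 0;91.8 35 0 0 0 0 0;91.8 35 0 0 0 0 0;91.8 35 0 0 0 0 0;91.8 35 0 0 0 0 0;91.8 35 0 0 0 0 0;91.8 35 0 0 0 0 0;91.8 25 0 0 0 0 0;91.8 0 0 0 0 0 0;91.8 0 0 0 0 0 0"

```text
t: 26.1
tcp_pos: [0.4731, 0.3028, 0.1903]
tool_rot: [-2.314, -2.125, 0.001]
contact_force: [0.5, 0.1, -0.3]
gripper_width: 0.998
grasp_force: 0.0
```

Run:
```python
from h import *
t=grab('top','t9');s=grab('scene','s9')
a=cv2.resize(t['image'][240:325,195:365,::-1],None,fx=3.5,fy=3.5,interpolation=cv2.INTER_CUBIC)
b=cv2.resize(s['image'][155:315,145:315,::-1],None,fx=1.85,fy=1.85,interpolation=cv2.INTER_CUBIC)
b=cv2.copyMakeBorder(b,0,0,0,max(0,a.shape[1]-b.shape[1]),cv2.BORDER_CONSTANT)
m=np.vstack([a,b]);print(a.shape,b.shape,m.shape);cv2.imwrite('pics/m9.png',m)
```

```text
(298, 595, 3) (296, 595, 3) (594, 595, 3)
```

View pics/m9.png

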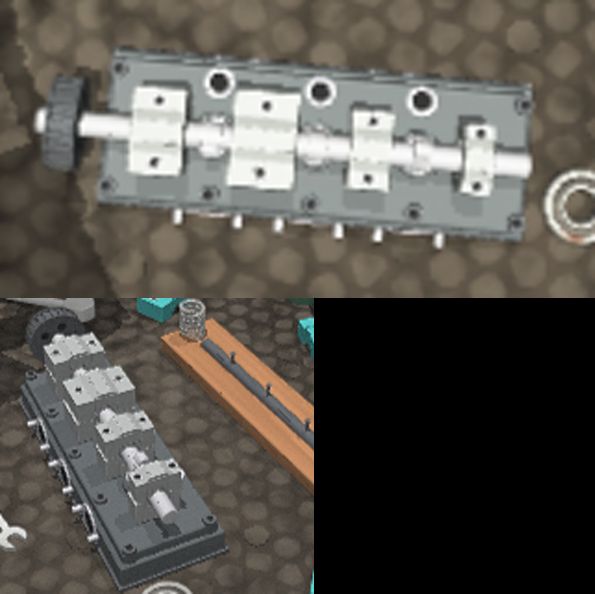

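All four caps sit on their own towers, wide, widest, medium and narrow, with hole mids at about (157,131), (264,139), (371,154) and (479,160) in the top crop. I check the numbers before handing in.

Run:
```python
from h import *
T=np.load('pics/t9.npz');S=np.load('pics/s9.npz')
t=np.array([(160,100),(154,162),(267,106),(260,172),(374,121),(368,186),(482,132),(477,187)])
t=(t+.5)/3.5-.5+[195,240]
M=P(T);R=M[:,:3];C=-R.T@M[:,3]
d=np.c_[norm(T,t),np.ones(8)]@R; X=C+d*((.093-C[2])/d[:,2])[:,None]
tw=np.array([(455.5,115.3),(449.2,43.2),(442.6,-28.6),(436.5,-100.3)])
for i in range(4):
    a,b=X[2*i:2*i+2]; print(((a+b)/2*1000)[:2]-tw[i],np.linalg.norm(a-b)*1000,np.degrees(np.arctan2(*(a-b)[[1,0]])))
```

```text
[ 0.76665887 -1.31407984] 41.10736144337284 -4.540475302964573
[ 2.08117672 -0.49975664] 43.77815729773368 -5.677273516907073
[-0.58546725 -0.54768451] 42.98512833921021 -5.497379686192895
[ 1.84024813 -1.25260856] 36.369696226589795 -6.028180745111041
```

```bash
python3 -c "
from h import *
print(job.job_done())"
```

```text
the job is handed in; nothing more can be done
None
```

All four caps are on their own towers, released, and the job is handed in at about 26 s of the 96 s; my last image check put each within about 2.5 mm of its tower centre and 1° of the shaft line, but the hand-in gave no verdict.

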